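# Line up the goldsmith's crucibles by size

## Task

Clear up the goldsmith's bench: stand the four graphite crucibles upright on the row of white tiles, one in the middle of each tile, in order of size, with the largest next to the notched wooden bench pin and the smallest next to the steel block. Graphite is brittle, so set them down gently, do not drop them or tip them over, and leave the jar and the brush where they are.

Things in the scene. Friction and masses are not known exactly. Their poses are not given: they have to be found in the camera images.
- crucible_28: the smallest crucible: a dark grey graphite cup, round, straight-sided and open at the top, outer diameter 28 mm, height 34 mm, wall 5 mm, floor 8 mm thick, 30 g give or take a quarter; origin at the centre of its underside, z up its axis. At the start it stands upright on the bench.
- crucible_38: the second smallest crucible: a dark grey graphite cup, round, straight-sided and open at the top, outer diameter 38 mm, height 44 mm, wall 6 mm, floor 8 mm thick, 60 g give or take a quarter; origin at the centre of its underside, z up its axis. At the start it stands upright on the bench.
- crucible_48: the second largest crucible: a dark grey graphite cup, round, straight-sided and open at the top, outer diameter 48 mm, height 54 mm, wall 7 mm, floor 8 mm thick, 110 g give or take a quarter; origin at the centre of its underside, z up its axis. At the start it stands upright on the bench.
- crucible_58: the largest crucible: a dark grey graphite cup, round, straight-sided and open at the top, outer diameter 58 mm, height 64 mm, wall 8 mm, floor 8 mm thick, 180 g give or take a quarter; origin at the centre of its underside, z up its axis. At the start it stands upright on the bench.
- tile_a: one of the four identical square white ceramic tiles, 68 x 68 x 8 mm, fixed side by side on a 4 mm thick brown wooden strip in one straight row, 78 mm from centre to centre; the letter says nothing about its place in the row, which changes from start to start. Origin at the centre of its underside, its y axis along the row; its top lies 8 mm above the origin, 12 mm above the bench.
- tile_b: one of the four identical square white ceramic tiles, 68 x 68 x 8 mm, fixed side by side on a 4 mm thick brown wooden strip in one straight row, 78 mm from centre to centre; the letter says nothing about its place in the row, which changes from start to start. Origin at the centre of its underside, its y axis along the row; its top lies 8 mm above the origin, 12 mm above the bench.
- tile_c: one of the four identical square white ceramic tiles, 68 x 68 x 8 mm, fixed side by side on a 4 mm thick brown wooden strip in one straight row, 78 mm from centre to centre; the letter says nothing about its place in the row, which changes from start to start. Origin at the centre of its underside, its y axis along the row; its top lies 8 mm above the origin, 12 mm above the bench.
- tile_d: one of the four identical square white ceramic tiles, 68 x 68 x 8 mm, fixed side by side on a 4 mm thick brown wooden strip in one straight row, 78 mm from centre to centre; the letter says nothing about its place in the row, which changes from start to start. Origin at the centre of its underside, its y axis along the row; its top lies 8 mm above the origin, 12 mm above the bench.
- bench_pin: the bench pin: a pale wooden block, 66 mm wide along the row, about 120 mm long across it, 22 mm high, with a V-shaped notch on the side of the robot, fixed to the bench in line with the row, its origin 93 mm beyond the centre of the end tile; which end of the row it is at changes from start to start. Origin at the centre of its underside, y along the row.
- steel_block: the bench block: a square bright steel plate on a black rubber foot, 66 x 66 mm, 24 mm high overall, fixed to the bench in line with the row, its origin 93 mm beyond the centre of the end tile; which end of the row it is at changes from start to start. Origin at the centre of its underside, y along the row.
- flux_jar: bystander: a closed jar with brass cap and paper label, 60 mm across, 70 mm high, standing to the robot's left; origin at the centre of its underside
- brush: bystander: a bench brush 190 mm long lying to the robot's right; origin under the middle of its length
Not all that is in view belongs to the job. What is shaped like the tile_b but purple is not meant.

How it is judged:
By the outcome, as a careful person would: the job done as asked, in the order asked, and still so for the second after the job is handed in, with the robot touching nothing.
It also fails if it takes over 99 s, if anything falls off the work surface, if the arm or the gripper's body presses on something with over 40 N, if the wrist force passes 120 N, or if a joint passes its speed limit or range.

## Robot

A 7-joint arm with a two-finger parallel gripper is mounted at the origin on the work surface. World frame = base frame: x ahead of the robot, y to its left, z up, the work surface at z = 0. Lengths are in m, angles in degrees, forces in N, time in s.
With the tool pointing down it reaches from about 0.425 to 0.8 m from the base axis. Payload 8.3 kg.
Tool frame: the origin (TCP) lies between the finger pads; the fingertips stand 11 mm ahead of it and the grasp point (between the pads) lies 8 mm behind it; z points along the fingers, y is the line along which they close (so a half turn about z gives the same grasp; the last joint's range is limited). The gripper opens to 85 mm and grips with 20 to 120 N. Pads are 22 mm wide; open, the fingers measure 114 mm over their backs; the gripper's body (76 mm by 85 mm) begins 54 mm behind the grasp point. The pads swing forward as they close: fully open they stand 13 mm farther back than shut.
Start: joints at [-75.338, 21.967, 0.94, 78.501, -0.361, 79.538, -2.664], TCP at [0.196, 0.594, 0.242] pointing down, gripper open.
Joint ranges: [-169.22, 169.22], [-14.56, 117.87], [-87.37, 89.26], [10.42, 133.3], [-82.24, 262.24], [0.94, 117.77], [-172.7, 172.7]. Speed limits (degrees/s): [136.94, 136.94, 172.46, 172.46, 180, 180, 180].

## Interface

Orientations are given as a 3x3 rotation matrix whose columns are the frame's x, y, z axes.
In Python, from workcell import manip gives the robot as it stands.
- The arm moves only by the tool play_rows, never from a script. Its argument "moves" is a list that holds one entry, the list of rows, each a list of 6 numbers: the shift along the tool's x, y, z in units of 30 mm (1.0 is 30 mm), then the turn, a rotation vector about the tool's x, y, z in rad. In form: [[[tx, ty, tz, rx, ry, rz], ...]]. A call has 1 to 12 rows; each row shifts and turns the commanded pose from where the row before left it, along the tool's axes as they then stand; what a row does not reach is not made up. A row lasts 1/10 s, in which the tool goes at most 50 mm and 8.59 degrees, less where a joint would pass 70% of its speed; a pose out of reach is approached as far as the arm can. A call is refused whole if a number of a shift passes 1 or a number of a turn 0.15, either way. A call with a gripper value outside its range is refused whole. "claw" is the opening, from -1 (shut) to 1 (fully open), set as the call begins (left out, the last holds). The fingers move at their own pace and stop on an object; the grip force is fixed at half the most. Time passes only in rows, so rows that do not move let the fingers close. It gives the time, the measured TCP pose, the force, the opening and the grip force at its end, in the units of the state.
- manip.get_state(): the state, without advancing time (a new reading comes with each control period).
- manip.read_camera(name): name is "scene" or "side" or "wrist"; returns a dict with "pixels" (480x640x3 uint8, blue, green, red), "fovy" (degrees; the focal length in pixels is half the picture's height over the tangent of half this angle, whatever the lens; pixels are square), "cx", "cy" (the principal point, pixels), "cam_to_world" (4x4, takes a point from camera to world coordinates); the wrist camera has in their place "tool_from_camera" (4x4, takes a point from camera to tool coordinates, whose origin is the TCP and whose axes are the flange's). Camera axes: x right, y down, z forward; pixel columns grow to the right and rows downward; lengths in m; the calibration is good to about 2 mm. A picture is of the moment at which its call begins: read the wrist's pose just before it. There is no depth.
- manip.sign_off(): hands the job in; it is judged then, once.
The state is a dict: "time_s": time; "joint_pos": joint angles; "qd": joint speeds; "effort": joint torques, N m; "position": TCP position; "eef_rot": TCP orientation; "force": force on the tool from outside, world axes, zero at the start; "wrist_torque": the same for the moment, N m; "opening": opening from 0.0 (shut) to 1.0 (fully open); "grip_force": force on a finger pad.
Only numpy, scipy, OpenCV 4.12 (cv2) and the standard library are available. Lean on these libraries where they do the work, as an engineer would, in place of code of your own. Each camera call takes 0.05 s, during which the arm holds its last target. There are 200 camera calls.

## Working session

There is one attempt and no reset: what is moved stays moved. The work goes in short steps, Python scripts to look and compute and a tool call to move; the robot and the scene stay as the last step left them, time stands still between calls to the robot, and variables do not carry over. Pictures are saved under pics/ and viewed, at most 14 in all, crops included, and the job is handed in when it is done.

Besides the shell and the picture viewer there is one more tool, called after "Request:" by a JSON object that holds its "method" and its "body", one argument or row to a line. play_rows: Moves the arm, as the interface text tells. Its arguments: {"type":"object","properties":{"moves":{"type":"array"},"claw":{"type":"number"}},"required":["moves"]}

```bash
mkdir -p pics; ls; python3 - <<'E'
from workcell import manip
import cv2,numpy as np,pickle
s=manip.get_state();print(s)
for n in("scene","side"):
    c=manip.read_camera(n);pickle.dump(c,open(n+'.pkl','wb'));cv2.imwrite(f'pics/{n}0.png',c['pixels']);print(n,c['fovy'],c['cx'],c['cy'],c['cam_to_world'], [k for k in c])
E
```

```text
pics
{'time_s': 0.0, 'joint_pos': array([-75.33696488,  22.01549487,   0.93826968,  78.56053661,
        -0.36392689,  79.53847244,  -2.66548665]), 'qd': array([-0.14951   , -0.04757118, -0.00793433,  0.11880454, -0.00251144,
       -0.08306215,  0.03418121]), 'effort': array([ 8.62268862e-04, -6.27606511e+01,  8.44657570e-01, -3.71826518e+01,
        1.66357972e-02,  1.44219463e-02, -1.14457717e-05]), 'position': array([0.19570252, 0.59306602, 0.24128231]), 'eef_rot': array([[-9.49616237e-01,  3.13414440e-01, -6.25544321e-04],
       [ 3.13415064e-01,  9.49614438e-01, -1.84821899e-03],
       [ 1.47674012e-05, -1.95115377e-03, -9.99998096e-01]]), 'force': array([-0.56570127,  0.22359025,  0.15795606]), 'wrist_torque': array([ 0.02662818, -0.03469471, -0.001661  ]), 'grip_force': 0.0, 'opening': 0.999553070508278}
scene 57.82529954148988 326.35930133812275 235.02064672392476 [[-0.65665716  0.59073011 -0.46887024  0.98681011]
 [ 0.75405013  0.52618089 -0.3931184   0.34612041]
 [ 0.01448369 -0.61169568 -0.79096057  0.7841552 ]
 [ 0.          0.          0.          1.        ]] ['pixels', 'fovy', 'cx', 'cy', 'cam_to_world']
side 57.23406591903532 318.85720367924046 241.64980079189067 [[ 0.95120276 -0.17984264  0.25073878  0.29749655]
 [-0.30786891 -0.49852755  0.81036227 -0.87099184]
 [-0.0207375  -0.84801351 -0.52956874  0.60213624]
 [ 0.          0.          0.          1.        ]] ['pixels', 'fovy', 'cx', 'cy', 'cam_to_world']
```

View pics/scene0.png

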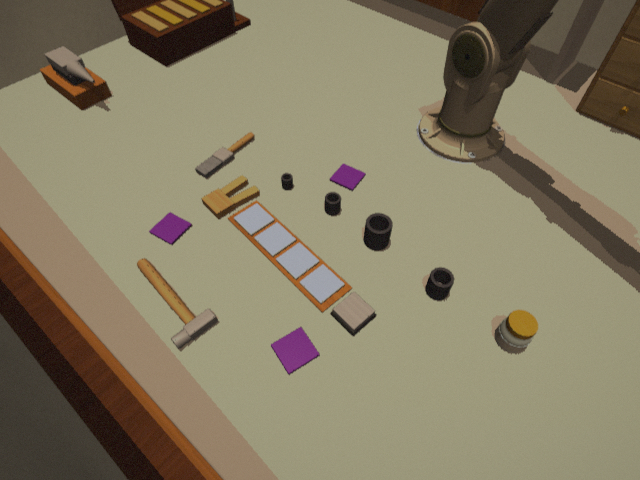

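View pics/side0.png

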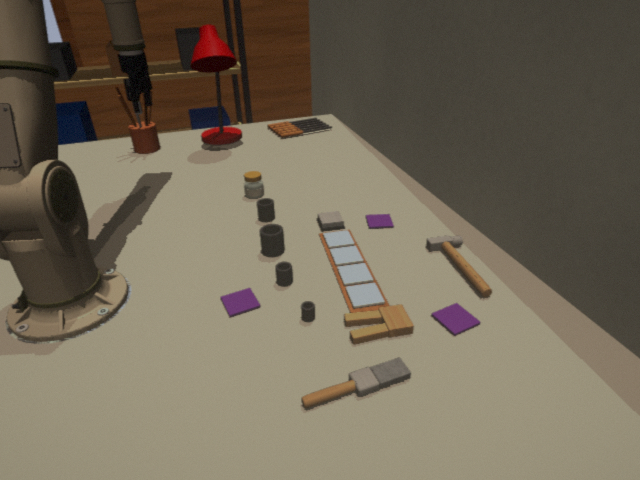

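The scene view shows the crucibles at (287,181) 28, (333,203) 38, (378,230) 58 and (440,283) 48. The tiles are at (254,218) to (324,284), the pin is at the (230,195) end (robot's right) and the steel block is at (353,312). The side view agrees.

```bash
cat > h.py <<'E'
import numpy as np,cv2
def ray(c,p,T=None):
    T=c['cam_to_world'] if T is None else T
    f=240/np.tan(np.radians(c['fovy']/2))
    d=T[:3,:3]@np.array([(p[0]-c['cx'])/f,(p[1]-c['cy'])/f,1.]);return T[:3,3],d/np.linalg.norm(d)
def plane(r,z): return r[0]+r[1]*(z-r[0][2])/r[1][2]
def tri(r1,r2):
    A=np.stack([r1[1],-r2[1]],1);t=np.linalg.lstsq(A,r2[0]-r1[0],rcond=None)[0]
    a=r1[0]+t[0]*r1[1];b=r2[0]+t[1]*r2[1];return (a+b)/2,np.linalg.norm(a-b)*1e3
def proj(c,P,T=None):
    T=c['cam_to_world'] if T is None else T
    f=240/np.tan(np.radians(c['fovy']/2));q=T[:3,:3].T@(np.asarray(P)-T[:3,3]);return np.array([c['cx']+f*q[0]/q[2],c['cy']+f*q[1]/q[2]])
def blobs(m,lo,hi):
    cs,_=cv2.findContours(m.astype(np.uint8),cv2.RETR_EXTERNAL,cv2.CHAIN_APPROX_NONE)
    return [k for k in cs if lo<cv2.contourArea(k)<hi]
E
python3 - <<'E'
from h import *;import pickle
reg={'scene':dict(x=(220,470),y=(160,310)),'side':dict(x=(240,400),y=(190,330))}
for n in reg:
    c=pickle.load(open(n+'.pkl','rb'));im=c['pixels'].astype(int);b,g,r=im[...,0],im[...,1],im[...,2]
    R=np.zeros(b.shape,bool);x,y=reg[n]['x'],reg[n]['y'];R[y[0]:y[1],x[0]:x[1]]=1
    print(n)
    for k in blobs(R&(b>g)&(g>140)&(b>r),80,3000):
        q=cv2.approxPolyDP(cv2.convexHull(k),4,True)[:,0]; M=cv2.moments(k);p=(M['m10']/M['m00'],M['m01']/M['m00'])
        print('tile',np.round(p,1),len(q),cv2.contourArea(k),plane(ray(c,p),.012).round(4))
    for k in blobs(R&(im.max(2)<75),60,3000):
        (cx,cy),s,a=cv2.minAreaRect(k);print('dark',np.round((cx,cy),1),np.round(s,1),round(a,1),cv2.boundingRect(k),plane(ray(c,(cx,cy)),.02).round(4))
a=[cv2.resize(pickle.load(open(n+'.pkl','rb'))['pixels'][y:y+125,x:x+200],None,fx=4,fy=4,interpolation=0) for n,x,y in(('scene',270,170),)]
cv2.imwrite('pics/crop1.png',a[0])
E
```

```text
scene
tile [321.6 282.7] 4 775.0 [0.6298 0.037  0.012 ]
tile [297.1 259.6] 4 683.5 [ 0.6214 -0.0407  0.012 ]
tile [274.6 238.2] 4 609.0 [ 0.6126 -0.1179  0.012 ]
tile [253.5 218.1] 4 542.5 [ 0.6036 -0.1957  0.012 ]
dark [438.9 283.7] [24.2 32. ] 24.0 (426, 268, 28, 33) [0.4753 0.2221 0.02  ]
dark [377.2 231.9] [26.2 36.8] 8.1 (364, 214, 28, 37) [0.4513 0.0456 0.02  ]
dark [332.5 204. ] [22. 15.] 90.0 (325, 193, 16, 23) [ 0.4546 -0.0835  0.02  ]
dark [238.1 203.6] [ 4.8 44.9] 58.7 (220, 192, 39, 26) [ 0.6012 -0.2494  0.02  ]
dark [287.  181.5] [15. 10.] 90.0 (282, 174, 11, 16) [ 0.4729 -0.2148  0.02  ]
side
tile [364.2 293.7] 4 482.5 [ 0.6033 -0.1991  0.012 ]
tile [354.5 272.6] 4 386.0 [ 0.6123 -0.1216  0.012 ]
tile [346.  254.1] 4 320.0 [ 0.6212 -0.0442  0.012 ]
tile [338.1 238.2] 4 240.0 [0.6285 0.0313 0.012 ]
dark [308.  311.5] [19. 12.] 90.0 (302, 302, 13, 20) [ 0.4718 -0.223   0.02  ]
dark [283.9 274. ] [22.5 15.4] 84.8 (276, 263, 17, 23) [ 0.4572 -0.0837  0.02  ]
dark [271.5 240.5] [31. 23.] 90.0 (260, 225, 24, 32) [0.4625 0.0655 0.02  ]
dark [329.2 226.5] [27.4 10.9] 14.6 (317, 218, 27, 13) [0.6221 0.0823 0.02  ]
dark [265.5 210. ] [22.4 15.9] 85.2 (257, 199, 18, 23) [0.4827 0.2324 0.02  ]
```

View pics/crop1.png

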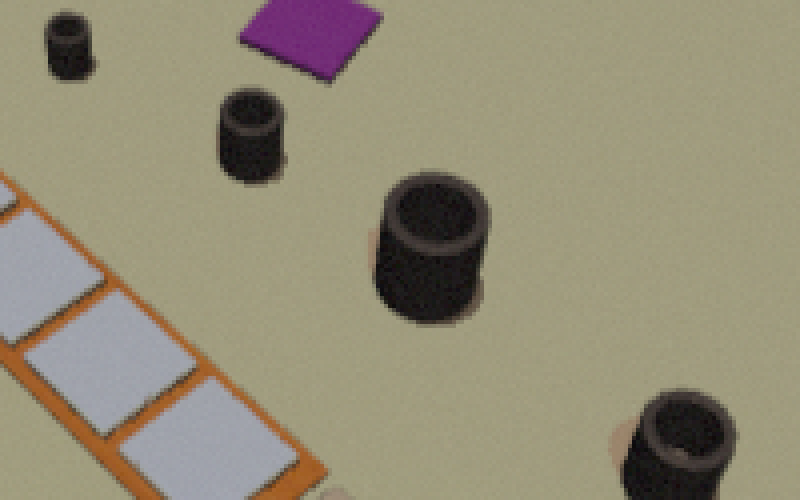

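The 4x crop shows the rims clearly, with small shadows beside the bodies. I'll triangulate silhouette centroids, which should come out at z≈h/2, and start turning the tool so it closes across the row.

```bash
python3 - <<'E'
from h import *;import pickle
reg={'scene':((270,470),(160,310)),'side':((240,320),(190,330))};rt={};rd={}
C={}
for n in reg:
    c=C[n]=pickle.load(open(n+'.pkl','rb'));im=c['pixels'].astype(int);b,g,r=im[...,0],im[...,1],im[...,2]
    ctr=lambda k:(lambda M:(M['m10']/M['m00'],M['m01']/M['m00']))(cv2.moments(cv2.convexHull(k)))
    R=np.zeros(b.shape,bool);R[160:330,220:400]=1
    T=[ctr(k) for k in blobs(R&(b>g)&(g>140)&(b>r),80,3000)]
    R[:]=0;x,y=reg[n];R[y[0]:y[1],x[0]:x[1]]=1
    D=[ctr(k) for k in blobs(R&(im.max(2)<95)&(abs(r-b)<40),60,3000)]
    Y=lambda p:plane(ray(c,p),.012)[1]
    rt[n]=sorted(T,key=Y);rd[n]=sorted(D,key=Y)
for nm,q in(('tile',rt),('cruc',rd)):
    for a,b in zip(q['scene'],q['side']):
        P,e=tri(ray(C['scene'],a),ray(C['side'],b));print(nm,P.round(4),'gap mm',round(e,1))
P=[tri(ray(C['scene'],a),ray(C['side'],b))[0] for a,b in zip(rt['scene'],rt['side'])]
d=P[3]-P[0];print('pitch',np.linalg.norm(np.diff(P,axis=0),axis=1),'yaw',np.degrees(np.arctan2(-d[0],d[1])))
E
```

```text
tile [ 0.6036 -0.1969  0.0108] gap mm 1.2
tile [ 0.6125 -0.1189  0.0106] gap mm 1.7
tile [ 0.6213 -0.0416  0.0105] gap mm 1.2
tile [0.6289 0.0359 0.0094] gap mm 0.9
cruc [ 0.4712 -0.2181  0.0164] gap mm 1.8
cruc [ 0.4559 -0.0839  0.0209] gap mm 2.6
cruc [0.4595 0.0496 0.0311] gap mm 2.2
cruc [0.4803 0.2231 0.0257] gap mm 2.1
pitch [0.07841613 0.07782654 0.07794117] yaw -6.191349130743508
```

Request:
{"method": "play_rows", "body": {
  "moves": [
    [[0, 0, 0, 0, 0, 0.15], [0, 0, 0, 0, 0, 0.15], [0, 0, 0, 0, 0, 0.15], [0, 0, 0, 0, 0, 0.15], [0, 0, 0, 0, 0, 0.15], [0, 0, 0, 0, 0, 0.15], [0, 0, 0, 0, 0, 0.15], [0, 0, 0, 0, 0, 0.15], [0, 0, 0, 0, 0, 0.15], [0, 0, 0, 0, 0, 0]]
  ],
  "claw": 1
}}

```text
time_s: 1.1
position: [0.1957, 0.5933, 0.2417]
eef_rot: [[0.1, 0.995, -0.0], [0.995, -0.1, -0.001], [-0.001, -0.0, -1.0]]
force: [0.3, 0.2, -0.3]
opening: 1.001
grip_force: 0.0
```

Heights (11 mm for the tiles, about h/2 for the crucibles) and the 78 mm pitch all check. Next I move above crucible_48.

Request:
{"method": "play_rows", "body": {
  "moves": [
    [[-0.94, 0.89, 0, 0, 0, 0], [-0.94, 0.89, 0, 0, 0, 0], [-0.94, 0.89, 0, 0, 0, 0], [-0.94, 0.89, 0, 0, 0, 0], [-0.94, 0.89, 0, 0, 0, 0], [-0.94, 0.89, 0, 0, 0, 0], [-0.94, 0.89, 0, 0, 0, 0], [-0.94, 0.89, 0, 0, 0, 0], [-0.94, 0.89, 0, 0, 0, 0], [-0.94, 0.89, 0, 0, 0, 0], [-0.94, 0.89, 0, 0, 0, 0], [-0.94, 0.89, 0, 0, 0, 0]]
  ]
}}

```text
time_s: 2.3
position: [0.4822, 0.224, 0.2422]
eef_rot: [[0.092, 0.996, -0.0], [0.996, -0.092, -0.0], [-0.0, -0.0, -1.0]]
force: [-0.2, -0.0, -0.7]
opening: 1.002
grip_force: 0.0
```

```bash
python3 - <<'E'
from workcell import manip
import cv2,pickle
s=manip.get_state();c=manip.read_camera('wrist');c['st']=s;pickle.dump(c,open('w1.pkl','wb'));cv2.imwrite('pics/w1.png',c['pixels'])
print(s['position'],c['fovy'],c['tool_from_camera'],s['joint_pos'])
E
```

```text
[0.48222531 0.22397262 0.24224123] 67.20294551928316 [[ 4.63351728e-04 -9.64305997e-01 -2.64789973e-01  6.75883188e-02]
 [ 9.99999878e-01  4.92027245e-04 -4.19696857e-05 -1.14890388e-03]
 [ 1.70755501e-04 -2.64789921e-01  9.64306107e-01 -1.31754638e-01]
 [ 0.00000000e+00  0.00000000e+00  0.00000000e+00  1.00000000e+00]] [-53.68494789  10.86957426  29.4149486   94.34822065  -5.47286333
  76.22525996 -28.70255489]
```

View pics/w1.png

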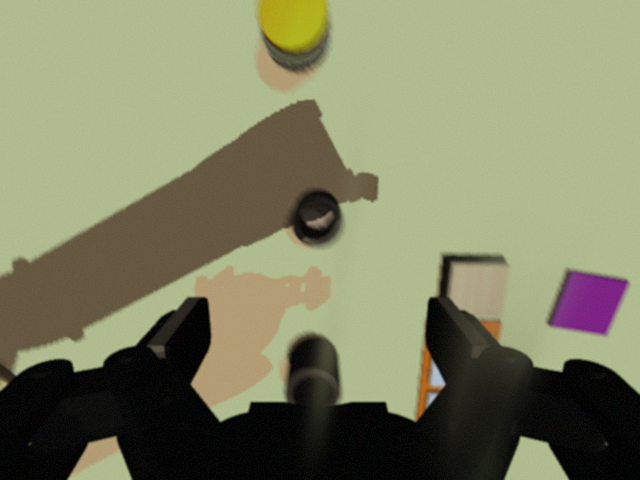

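The wrist view shows crucible_48's rim around (317,217), lying partly in the arm's shadow, with the jar at the top (293,30) and the 58 at (313,370). I'll check the estimate against this blob.

```bash
cat >> h.py <<'E'
def wT(c):
    T=np.eye(4);T[:3,:3]=c['st']['eef_rot'];T[:3,3]=c['st']['position'];return T@c['tool_from_camera']
def snap(n):
    from workcell import manip;import pickle
    s=manip.get_state();c=manip.read_camera('wrist');c['st']=s;pickle.dump(c,open(n+'.pkl','wb'));cv2.imwrite(f'pics/{n}.png',c['pixels']);return c
def dark(c,x0,x1,y0,y1,v=60,lo=200):
    im=c['pixels'];R=np.zeros(im.shape[:2],bool);R[y0:y1,x0:x1]=1
    return [(np.array((lambda M:(M['m10']/M['m00'],M['m01']/M['m00']))(cv2.moments(cv2.convexHull(k)))),cv2.boundingRect(k)) for k in blobs(R&(im.max(2)<v),lo,20000)]
E
python3 - <<'E'
from h import *;import pickle
c=pickle.load(open('w1.pkl','rb'));T=wT(c)
for v in(45,60,75):
  for p,bb in dark(c,270,370,170,260,v): print(v,p.round(1),bb,plane(ray(c,p,T),.027).round(4))
print(proj(c,(.4803,.2231,.027),T))
im=c['pixels'];print(im[217,280:360:4].max(1),im[185:255:4,317].max(1))
E
```

```text
45 [315.3 215.2] (292, 191, 47, 48) [0.4785 0.2227 0.027 ]
60 [314.9 215.8] (289, 190, 51, 51) [0.4781 0.2222 0.027 ]
75 [314.5 216. ] (286, 188, 55, 55) [0.4776 0.2221 0.027 ]
[317.08170294 214.71910053]
[101  90  75  49  24  21  52  56  53  59  72 129 108  73  37  75 162 181
 186 184] [101  66  18  29  30  29  37  52  69 148 124  45   9  20  69 113 174 190]
```

Request:
{"method": "play_rows", "body": {
  "moves": [
    [[-0.04, -0.1, 0.8, 0, 0, 0], [0, 0, 0.85, 0, 0, 0], [0, 0, 0.85, 0, 0, 0], [0, 0, 0.85, 0, 0, 0], [0, 0, 0.85, 0, 0, 0], [0, 0, 0.85, 0, 0, 0], [0, 0, 0.85, 0, 0, 0], [0, 0, 0.7, 0, 0, 0], [0, 0, 0.4, 0, 0, 0], [0, 0, 0.25, 0, 0, 0], [0, 0, 0, 0, 0, 0]]
  ]
}}

```text
time_s: 3.45
position: [0.4782, 0.2244, 0.0243]
eef_rot: [[0.096, 0.995, -0.001], [0.995, -0.096, -0.001], [-0.001, -0.001, -1.0]]
force: [-0.7, 0.2, -0.3]
opening: 0.998
grip_force: 0.0
```

Request:
{"method": "play_rows", "body": {
  "moves": [
    [[0, 0, 0, 0, 0, 0], [0, 0, 0, 0, 0, 0], [0, 0, 0, 0, 0, 0], [0, 0, 0, 0, 0, 0], [0, 0, 0, 0, 0, 0], [0, 0, 0, 0, 0, 0], [0, 0, 0, 0, 0, 0], [0, 0, 0, 0, 0, 0]]
  ],
  "claw": -1
}}

```text
time_s: 4.25
position: [0.4793, 0.225, 0.026]
eef_rot: [[0.098, 0.995, 0.002], [0.995, -0.098, 0.001], [0.001, 0.001, -1.0]]
force: [-0.8, -0.6, 6.3]
opening: 0.542
grip_force: 61.6
```

Held: the opening of 46 mm matches. Next I lift and carry it to the second tile from the pin.

Request:
{"method": "play_rows", "body": {
  "moves": [
    [[0, 0, -0.4, 0, 0, 0], [0, 0, -0.8, 0, 0, 0], [0, 0, -0.9, 0, 0, 0], [0, 0, -0.9, 0, 0, 0], [-0.5, 0.25, 0, 0, 0, 0], [-0.9, 0.46, 0, 0, 0, 0], [-0.9, 0.46, 0, 0, 0, 0], [-0.9, 0.46, 0, 0, 0, 0], [-0.9, 0.46, 0, 0, 0, 0], [-0.9, 0.46, 0, 0, 0, 0], [-0.9, 0.46, 0, 0, 0, 0], [-0.9, 0.46, 0, 0, 0, 0]]
  ]
}}

```text
time_s: 5.45
position: [0.5624, 0.0102, 0.1157]
eef_rot: [[0.098, 0.995, 0.0], [0.995, -0.098, 0.0], [0.0, 0.0, -1.0]]
force: [0.3, -0.7, -0.3]
opening: 0.539
grip_force: 61.6
```

Request:
{"method": "play_rows", "body": {
  "moves": [
    [[-0.9, 0.46, 0, 0, 0, 0], [-0.9, 0.46, 0, 0, 0, 0], [-0.9, 0.46, 0, 0, 0, 0], [-0.9, 0.46, 0, 0, 0, 0], [-0.4, 0.2, 0, 0, 0, 0], [0, 0, 0, 0, 0, 0], [0, 0, 0, 0, 0, 0]]
  ]
}}

```text
time_s: 6.15
position: [0.6111, -0.1129, 0.1148]
eef_rot: [[0.097, 0.995, -0.001], [0.995, -0.097, 0.001], [0.001, -0.001, -1.0]]
force: [-0.4, -0.2, -1.0]
opening: 0.543
grip_force: 61.6
```

```bash
python3 - <<'E'
from h import *
c=snap('w2');print(c['st']['position'],c['st']['eef_rot'][:,2],c['st']['force'],c['st']['grip_force'])
T=wT(c)
for p in ((.6036,-.1969),(.6125,-.1189),(.6213,-.0416),(.6289,.0359)): print(proj(c,p+(.012,),T).round())
E
```

```text
[ 0.61112861 -0.1129388   0.11481639] [-5.10490878e-04  8.69562499e-04 -9.99999492e-01] [-0.40823574 -0.15717042 -1.0273585 ] 61.628289143554866
[320. 356.]
[322. 254.]
[325. 135.]
[326.  -9.]
```

View pics/w2.png

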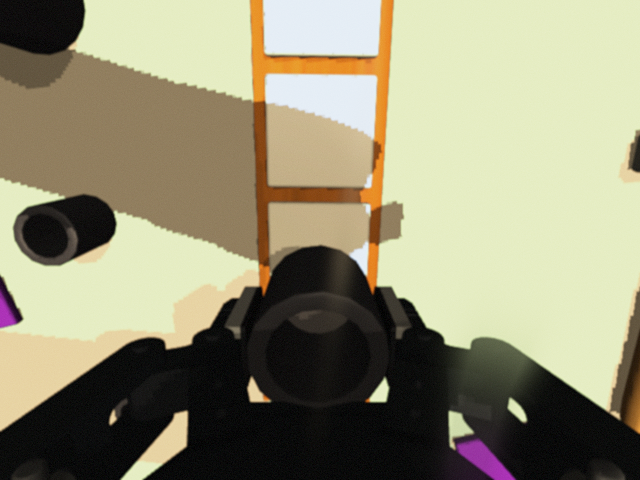

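The wrist view shows the held 48 with its rim around (319,347). The next tile (T2) is complete, with corners near (265,73), (378,73), (268,187) and (372,187). I'll measure both in this view.

```bash
python3 - <<'E'
from h import *;import pickle
c=pickle.load(open('w2.pkl','rb'));T=wT(c);im=c['pixels'].astype(int);b,g,r=im[...,0],im[...,1],im[...,2]
hsv=cv2.cvtColor(c['pixels'],cv2.COLOR_BGR2HSV)
print(hsv[90,320],hsv[150,310],hsv[90,258],hsv[90,382],hsv[220,310])
wood=(hsv[...,1]>150)&(hsv[...,0]<25)
# row scan tile edges between wood
for y in (85,90,95,160,175): 
    w=np.where(wood[y,240:410])[0]+240; d=np.diff(w);i=d.argmax();L,R=w[i]+.5,w[i+1]-.5
    A=plane(ray(c,(L,y),T),.012);B=plane(ray(c,(R,y),T),.012);print(y,L,R,((A+B)/2).round(4),np.linalg.norm(A-B).round(4))
for x in(280,300,320,340):
    w=np.where(wood[40:220,x])[0]+40; d=np.diff(w);i=d.argmax();U,D=w[i]+.5,w[i+1]-.5
    A=plane(ray(c,(x,U),T),.012);B=plane(ray(c,(x,D),T),.012);print(x,U,D,((A+B)/2).round(4),np.linalg.norm(A-B).round(4))
q=im.max(2);print('rim row330',q[330,240:400:4],'col320',q[240:410:5,320])
for l,rr,y in((248,390,345),):
    print(plane(ray(c,(319,347),T),.143))
E
```

```text
[105  17 245] [ 20  75 198] [ 17 211 233] [ 16 210 234] [ 20  81 195]
85 263.5 377.5 [ 0.6213 -0.0128  0.012 ] 0.0687
90 263.5 376.5 [ 0.6208 -0.0155  0.012 ] 0.0683
95 264.5 376.5 [ 0.6208 -0.0184  0.012 ] 0.0679
160 265.5 373.5 [ 0.6165 -0.0566  0.012 ] 0.0685
175 266.5 372.5 [ 0.6156 -0.066   0.012 ] 0.068
280 72.5 187.5 [ 0.5937 -0.0375  0.012 ] 0.0685
300 72.5 187.5 [ 0.606  -0.0387  0.012 ] 0.0684
320 73.5 187.5 [ 0.6184 -0.0402  0.012 ] 0.0679
340 73.5 188.5 [ 0.6308 -0.0417  0.012 ] 0.0685
rim row330 [76 22  8 22 33 34 25 26 28 10 16 17 15 13 14 16 36 50 51 53 52 51 48 41
 29 29 16 13 15 16 18 32 34 35 37 34 19  8 21 64] col320 [195  96  23  13  17  26  24  22  22  19  27  53  43  44  59  52  50  54
  52  16  20  16  20  20  20  18  19  16  18  23  21  21  18  31]
[ 0.6107699  -0.10930324  0.143     ]
```

```bash
python3 - <<'E'
from h import *;import pickle
c=pickle.load(open('w2.pkl','rb'));T=wT(c);q=c['pixels'].max(2)
for x in(316,320,324): print(x,q[236:256:2,x],plane(ray(c,(x,246.5),T),.089).round(4))
C=cv2.resize(c['pixels'][235:415,230:410],None,fx=3.3,fy=3.3);C=cv2.convertScaleAbs(C,alpha=2.2);cv2.imwrite('pics/w2c.png',C)
E
```

```text
316 [194 192 194 191 186  79  16  17  16  18] [ 0.6113 -0.0911  0.089 ]
320 [195 195 195 194 157  43  18  23  19  19] [ 0.6131 -0.0913  0.089 ]
324 [193 192 193 193 186  76  20  21  24  26] [ 0.6149 -0.0914  0.089 ]
```

View pics/w2c.png

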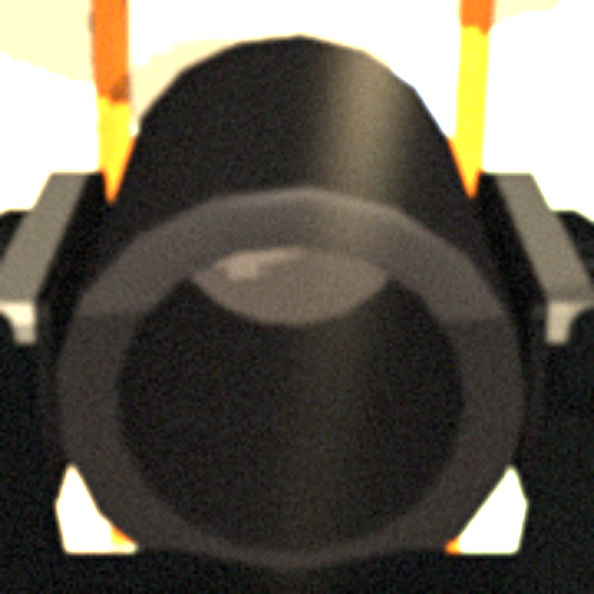

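The crop shows the rim centre near (318,349) and the base's far edge at row 246, which puts the crucible 2.2 mm behind the TCP along the row, as expected. I'll lower it to just above the tile and compare it with the tile in the fixed views.

Request:
{"method": "play_rows", "body": {
  "moves": [
    [[-0.1, 0, 0.5, 0, 0, 0], [0, 0, 0.8, 0, 0, 0], [0, 0, 0.7, 0, 0, 0], [0, 0, 0.3, 0, 0, 0], [0, 0, 0, 0, 0, 0], [0, 0, 0, 0, 0, 0]]
  ]
}}

```text
time_s: 6.8
position: [0.6113, -0.1169, 0.0462]
eef_rot: [[0.097, 0.995, 0.0], [0.995, -0.097, -0.0], [-0.0, 0.0, -1.0]]
force: [-0.5, -0.8, -0.7]
opening: 0.542
grip_force: 61.6
```

```bash
python3 - <<'E'
from h import *;import pickle
from workcell import manip
s=manip.get_state();print(s['position'],s['force'])
o=[]
for n,x,y in(('scene',225,190),('side',310,220)):
    c=manip.read_camera(n);c['st']=s;pickle.dump(c,open(n+'2.pkl','wb'));o.append(cv2.resize(c['pixels'][y:y+110,x:x+80],None,fx=5,fy=5,interpolation=cv2.INTER_CUBIC))
cv2.imwrite('pics/low.png',np.hstack(o))
E
```

```text
[ 0.6112767  -0.11686873  0.04618263] [-0.45986817 -0.82904243 -0.68498398]
```

View pics/low.png

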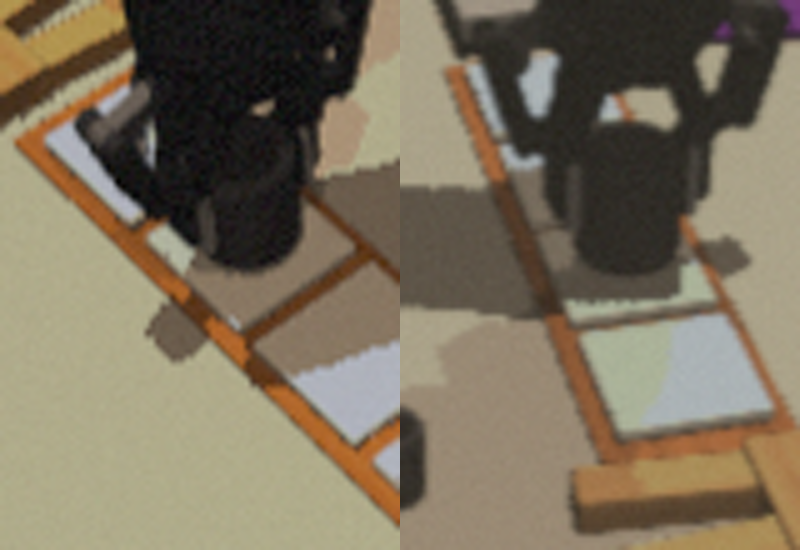

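The fixed views show the 48 hanging over tile T1, with its lowest edge at scene (275,244) and side (356,275).

```bash
python3 - <<'E'
from h import *;import pickle
for n,p,t in(('scene',(275,244.2),(274.6,238.2)),('side',(356.1,274.6),(354.5,272.6))):
    c=pickle.load(open(n+'2.pkl','rb'));P=plane(ray(c,p),.0202);d=P[:2]-c['cam_to_world'][:2,3];d/=np.linalg.norm(d)
    print(n,'cruc',(P[:2]+.024*d).round(4),'tile',plane(ray(c,t),.012).round(4))
E
```

```text
scene cruc [ 0.6126 -0.1194] tile [ 0.6126 -0.1179  0.012 ]
side cruc [ 0.6178 -0.1182] tile [ 0.6122 -0.1216  0.012 ]
```

Request:
{"method": "play_rows", "body": {
  "moves": [
    [[0.02, -0.07, 0, 0, 0, 0], [0, 0, 0.1, 0, 0, 0], [0, 0, 0.08, 0, 0, 0], [0, 0, 0.04, 0, 0, 0], [0, 0, 0, 0, 0, 0], [0, 0, 0, 0, 0, 0]]
  ]
}}

```text
time_s: 7.5
position: [0.609, -0.1163, 0.0391]
eef_rot: [[0.098, 0.995, -0.0], [0.995, -0.098, -0.0], [-0.0, -0.0, -1.0]]
force: [-0.1, 0.2, -1.0]
opening: 0.537
grip_force: 61.6
```

Request:
{"method": "play_rows", "body": {
  "moves": [
    [[0, 0, 0.03, 0, 0, 0], [0, 0, 0.02, 0, 0, 0], [0, 0, 0, 0, 0, 0], [0, 0, 0, 0, 0, 0]]
  ]
}}

```text
time_s: 7.9
position: [0.6091, -0.1164, 0.038]
eef_rot: [[0.098, 0.995, 0.0], [0.995, -0.098, -0.0], [0.0, 0.0, -1.0]]
force: [-1.4, 0.6, 4.1]
opening: 0.544
grip_force: 62.0
```

Contact at 4 N. Release and rise.

Request:
{"method": "play_rows", "body": {
  "moves": [
    [[0, 0, 0, 0, 0, 0], [0, 0, 0, 0, 0, 0], [0, 0, 0, 0, 0, 0], [0, 0, 0, 0, 0, 0], [0, 0, 0, 0, 0, 0], [0, 0, 0, 0, 0, 0], [0, 0, -0.5, 0, 0, 0], [0, 0, -0.9, 0, 0, 0], [0, 0, -0.9, 0, 0, 0], [0, 0, -0.9, 0, 0, 0], [0, 0, -0.9, 0, 0, 0], [0, 0, -0.9, 0, 0, 0]]
  ],
  "claw": 1
}}

```text
time_s: 9.1
position: [0.609, -0.1166, 0.1902]
eef_rot: [[0.098, 0.995, 0.001], [0.995, -0.098, -0.0], [-0.0, 0.001, -1.0]]
force: [0.8, -0.8, -0.6]
opening: 1.002
grip_force: 0.0
```

```bash
python3 - <<'E'
from h import *
c=snap('w3');print(c['st']['position'],c['st']['opening']);T=wT(c)
for p in((.6036,-.1969,.012),(.6125,-.1189,.066),(.6125,-.1189,.012),(.6213,-.0416,.012)):print(proj(c,p,T).round())
E
```

```text
[ 0.60895516 -0.11655654  0.19019207] 1.0016225230525126
[321. 306.]
[324. 240.]
[323. 224.]
[325. 131.]
```

View pics/w3.png

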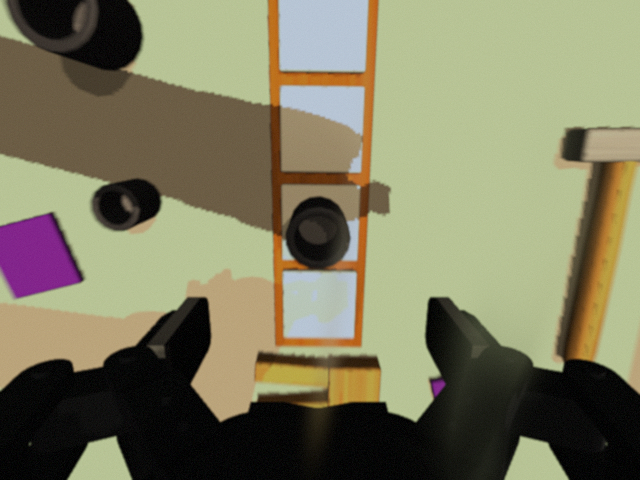

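The view shows the 48 standing on T1 centred left to right (318 vs tile 319), with its base at row ~224 as predicted. Next is crucible_58.

Request:
{"method": "play_rows", "body": {
  "moves": [
    [[0.63, -0.69, 0, 0, 0, 0], [0.63, -0.69, 0, 0, 0, 0], [0.63, -0.69, 0, 0, 0, 0], [0.63, -0.69, 0, 0, 0, 0], [0.63, -0.69, 0, 0, 0, 0], [0.63, -0.69, 0, 0, 0, 0], [0.63, -0.69, 0, 0, 0, 0], [0.63, -0.69, 0, 0, 0, 0], [0, 0, 0.6, 0, 0, 0], [0, 0, 0.8, 0, 0, 0], [0, 0, 0.2, 0, 0, 0], [0, 0, 0, 0, 0, 0]]
  ]
}}

```text
time_s: 10.35
position: [0.4586, 0.05, 0.1397]
eef_rot: [[0.098, 0.995, -0.001], [0.995, -0.098, -0.001], [-0.001, -0.001, -1.0]]
force: [0.6, -0.4, -0.4]
opening: 0.997
grip_force: 0.0
```

Request:
{"method": "play_rows", "body": {
  "moves": [
    [[0, -0.02, 0.7, 0, 0, 0], [0, 0, 0.8, 0, 0, 0], [0, 0, 0.8, 0, 0, 0], [0, 0, 0.7, 0, 0, 0], [0, 0, 0.4, 0, 0, 0], [0, 0, 0.25, 0, 0, 0], [0, 0, 0, 0, 0, 0], [0, 0, 0, 0, 0, 0]]
  ]
}}

```text
time_s: 11.15
position: [0.4591, 0.0504, 0.031]
eef_rot: [[0.098, 0.995, 0.001], [0.995, -0.098, 0.0], [0.0, 0.001, -1.0]]
force: [0.6, 0.1, -0.7]
opening: 1.0
grip_force: 0.0
```

Request:
{"method": "play_rows", "body": {
  "moves": [
    [[0, 0, 0, 0, 0, 0], [0, 0, 0, 0, 0, 0], [0, 0, 0, 0, 0, 0], [0, 0, 0, 0, 0, 0], [0, 0, 0, 0, 0, 0], [0, 0, 0, 0, 0, 0], [0, 0, 0, 0, 0, 0], [0, 0, 0, 0, 0, 0]]
  ],
  "claw": -1
}}

```text
time_s: 11.95
position: [0.4589, 0.0506, 0.0313]
eef_rot: [[0.098, 0.995, 0.001], [0.995, -0.098, 0.001], [0.001, 0.001, -1.0]]
force: [-4.0, -0.4, 10.6]
opening: 0.678
grip_force: 62.3
```

Request:
{"method": "play_rows", "body": {
  "moves": [
    [[0, 0, -0.4, 0, 0, 0], [0, 0, -0.8, 0, 0, 0], [0, 0, -0.9, 0, 0, 0], [0, 0, -0.9, 0, 0, 0], [0, 0, -0.7, 0, 0, 0], [-0.37, 0.28, 0, 0, 0, 0], [-0.77, 0.55, 0, 0, 0, 0], [-0.77, 0.55, 0, 0, 0, 0], [-0.77, 0.55, 0, 0, 0, 0], [-0.77, 0.55, 0, 0, 0, 0], [-0.77, 0.55, 0, 0, 0, 0], [-0.77, 0.55, 0, 0, 0, 0]]
  ]
}}

```text
time_s: 13.15
position: [0.5509, -0.11, 0.1418]
eef_rot: [[0.098, 0.995, -0.0], [0.995, -0.098, 0.0], [0.0, -0.0, -1.0]]
force: [0.8, 0.1, -2.0]
opening: 0.674
grip_force: 64.6
```

Request:
{"method": "play_rows", "body": {
  "moves": [
    [[-0.77, 0.55, 0, 0, 0, 0], [-0.77, 0.55, 0, 0, 0, 0], [-0.77, 0.55, 0, 0, 0, 0], [-0.4, 0.27, 0, 0, 0, 0], [0, 0, 0, 0, 0, 0], [0, 0, 0, 0, 0, 0]]
  ]
}}

```text
time_s: 13.75
position: [0.5996, -0.1953, 0.1413]
eef_rot: [[0.098, 0.995, -0.001], [0.995, -0.098, 0.0], [0.0, -0.001, -1.0]]
force: [-0.4, 1.4, -3.0]
opening: 0.674
grip_force: 64.7
```

```bash
python3 - <<'E'
from h import *
c=snap('w4');s=c['st'];print(s['position'],s['force'],s['grip_force']);T=wT(c);q=c['pixels'].max(2)
z=s['position'][2]-.0313
x=319
r=np.where((q[:300,x]<60))[0];print(r[:3],r[-3:],q[150:300:6,x])
C=cv2.convertScaleAbs(c['pixels'],alpha=1.5);cv2.imwrite('pics/w4b.png',C)
for y in (200,220,230,240,250): print(y,(plane(ray(c,(x,y),T),z)-.029*s['eef_rot'][:,0]).round(4))
E
```

```text
[ 0.59963437 -0.19531755  0.14128528] [-0.40463925  1.40712089 -3.01493036] 64.70933139324188
[87 88 89] [297 298 299] [ 46  66  43 153 122 133 136 211 216 213 215 216 213 207  23  23  22  23
  23  17  26  23  67  51  47]
200 [ 0.6003 -0.1822  0.11  ]
220 [ 0.5994 -0.1914  0.11  ]
230 [ 0.599  -0.1961  0.11  ]
240 [ 0.5985 -0.2009  0.11  ]
250 [ 0.598  -0.2058  0.11  ]
```

View pics/w4b.png

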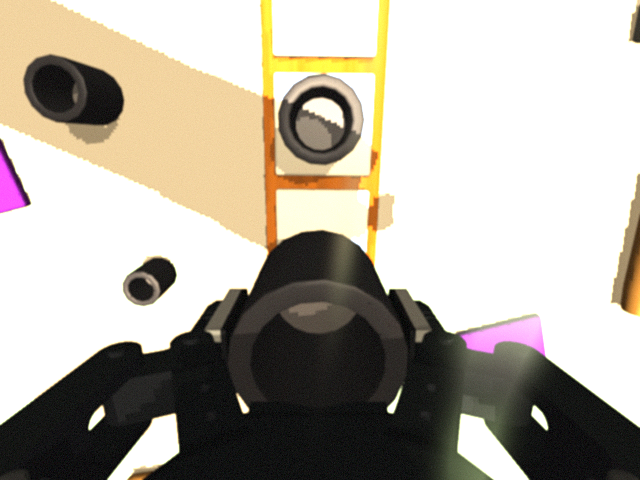

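The view shows the 58 hanging over T0, base centre about 320 vs row centre about 322, and the 48 upright on T1. Lower it.

Request:
{"method": "play_rows", "body": {
  "moves": [
    [[0.02, 0.03, 0.5, 0, 0, 0], [0, 0, 0.7, 0, 0, 0], [0, 0, 0.7, 0, 0, 0], [0, 0, 0.6, 0, 0, 0], [0, 0, 0.4, 0, 0, 0], [0, 0, 0.15, 0, 0, 0], [0, 0, 0.1, 0, 0, 0], [0, 0, 0, 0, 0, 0], [0, 0, 0, 0, 0, 0]]
  ]
}}

```text
time_s: 14.7
position: [0.6015, -0.1953, 0.0475]
eef_rot: [[0.098, 0.995, 0.001], [0.995, -0.098, -0.0], [-0.0, 0.001, -1.0]]
force: [-0.7, -1.1, -2.4]
opening: 0.675
grip_force: 64.7
```

Request:
{"method": "play_rows", "body": {
  "moves": [
    [[0, 0, 0.05, 0, 0, 0], [0, 0, 0.04, 0, 0, 0], [0, 0, 0.04, 0, 0, 0], [0, 0, 0, 0, 0, 0], [0, 0, 0, 0, 0, 0]]
  ]
}}

```text
time_s: 15.2
position: [0.6011, -0.1952, 0.0434]
eef_rot: [[0.098, 0.995, 0.001], [0.995, -0.098, 0.0], [0.0, 0.001, -1.0]]
force: [-2.5, 0.7, 6.0]
opening: 0.672
grip_force: 65.1
```

Request:
{"method": "play_rows", "body": {
  "moves": [
    [[0, 0, 0, 0, 0, 0], [0, 0, 0, 0, 0, 0], [0, 0, 0, 0, 0, 0], [0, 0, 0, 0, 0, 0], [0, 0, 0, 0, 0, 0], [0, 0, 0, 0, 0, 0], [0, 0, -0.5, 0, 0, 0], [0, 0, -0.9, 0, 0, 0], [0, 0, -0.9, 0, 0, 0], [0, 0, -0.9, 0, 0, 0], [0, 0, -0.9, 0, 0, 0], [0, 0, -0.9, 0, 0, 0]]
  ],
  "claw": 1
}}

```text
time_s: 16.4
position: [0.6009, -0.1953, 0.1953]
eef_rot: [[0.098, 0.995, 0.001], [0.995, -0.098, -0.0], [-0.0, 0.001, -1.0]]
force: [0.6, 0.8, -0.2]
opening: 0.998
grip_force: 0.0
```

Request:
{"method": "play_rows", "body": {
  "moves": [
    [[0.54, -0.87, 0, 0, 0, 0], [0.54, -0.87, 0, 0, 0, 0], [0.54, -0.87, 0, 0, 0, 0], [0.54, -0.87, 0, 0, 0, 0], [0.54, -0.87, 0, 0, 0, 0], [0.52, -0.87, 0, 0, 0, 0], [0, 0, 0.6, 0, 0, 0], [0, 0, 0.8, 0, 0, 0], [0, 0, 0.4, 0, 0, 0], [0, 0, 0, 0, 0, 0]]
  ]
}}

```text
time_s: 17.4
position: [0.4536, -0.0838, 0.1381]
eef_rot: [[0.098, 0.995, -0.002], [0.995, -0.098, -0.0], [-0.0, -0.002, -1.0]]
force: [0.3, -0.0, 0.5]
opening: 0.997
grip_force: 0.0
```

```bash
python3 - <<'E'
from h import *
c=snap('w5');s=c['st'];print(s['position']);T=wT(c)
print(proj(c,(.4559,-.0839,.022),T))
print([(p.round(1),b,plane(ray(c,p,T),.022).round(4)) for p,b in dark(c,240,400,120,300,60)])
E
```

```text
[ 0.45361276 -0.08383366  0.13806673]
[322.96047244 240.12466969]
[(array([317.2, 239.9]), (291, 208, 54, 65), array([ 0.4519, -0.0834,  0.022 ]))]
```

View pics/w5.png

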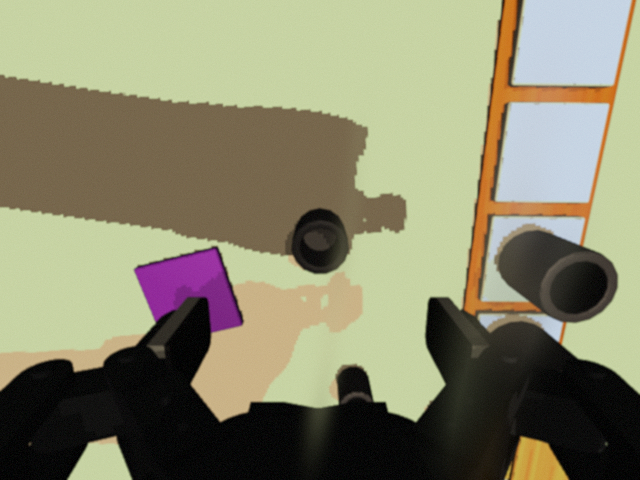

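The 38 is centred at (320,240) between the open fingers, and the purple tile (right edge ~x 220–242, rows >247) clears the left finger. Descend and grip.

Request:
{"method": "play_rows", "body": {
  "moves": [
    [[0, -0.02, 0.7, 0, 0, 0], [0, 0, 0.8, 0, 0, 0], [0, 0, 0.8, 0, 0, 0], [0, 0, 0.8, 0, 0, 0], [0, 0, 0.5, 0, 0, 0], [0, 0, 0.3, 0, 0, 0], [0, 0, 0, 0, 0, 0], [0, 0, 0, 0, 0, 0]]
  ]
}}

```text
time_s: 18.25
position: [0.4548, -0.0839, 0.0227]
eef_rot: [[0.098, 0.995, 0.001], [0.995, -0.098, -0.0], [-0.0, 0.001, -1.0]]
force: [0.2, 0.1, -0.6]
opening: 0.996
grip_force: 0.0
```

Request:
{"method": "play_rows", "body": {
  "moves": [
    [[0, 0, 0, 0, 0, 0], [0, 0, 0, 0, 0, 0], [0, 0, 0, 0, 0, 0], [0, 0, 0, 0, 0, 0], [0, 0, 0, 0, 0, 0], [0, 0, 0, 0, 0, 0], [0, 0, 0, 0, 0, 0], [0, 0, 0, 0, 0, 0], [0, 0, 0, 0, 0, 0]]
  ],
  "claw": -1
}}

```text
time_s: 19.15
position: [0.4543, -0.0835, 0.0225]
eef_rot: [[0.098, 0.995, 0.001], [0.995, -0.098, 0.001], [0.001, 0.001, -1.0]]
force: [-3.2, 0.6, 9.8]
opening: 0.437
grip_force: 59.3
```

Request:
{"method": "play_rows", "body": {
  "moves": [
    [[0, 0, -0.4, 0, 0, 0], [0, 0, -0.8, 0, 0, 0], [0, 0, -0.9, 0, 0, 0], [0, 0, -0.8, 0, 0, 0], [0.15, 0.4, 0, 0, 0, 0], [0.28, 0.75, 0, 0, 0, 0], [0.28, 0.75, 0, 0, 0, 0], [0.28, 0.75, 0, 0, 0, 0], [0.28, 0.75, 0, 0, 0, 0], [0.28, 0.75, 0, 0, 0, 0], [0.28, 0.75, 0, 0, 0, 0], [0.11, 0.37, 0, 0, 0, 0]]
  ]
}}

```text
time_s: 20.35
position: [0.6187, -0.0394, 0.1076]
eef_rot: [[0.096, 0.995, -0.001], [0.995, -0.096, 0.0], [0.0, -0.001, -1.0]]
force: [0.0, -0.5, -0.3]
opening: 0.437
grip_force: 60.2
```

Request:
{"method": "play_rows", "body": {
  "moves": [
    [[0, 0, 0, 0, 0, 0], [0, 0, 0, 0, 0, 0]]
  ]
}}

```text
time_s: 20.55
position: [0.6165, -0.0413, 0.1079]
eef_rot: [[0.098, 0.995, -0.002], [0.995, -0.098, -0.001], [-0.001, -0.001, -1.0]]
force: [0.8, 1.4, -0.9]
opening: 0.44
grip_force: 60.2
```

```bash
python3 - <<'E'
from h import *
c=snap('w6');s=c['st'];print(s['position'],s['force'],s['grip_force']);T=wT(c);q=c['pixels'].max(2)
z=s['position'][2]-.0225;x=319
print(q[200:330:5,x])
hsv=cv2.cvtColor(c['pixels'],cv2.COLOR_BGR2HSV);wood=(hsv[...,1]>150)&(hsv[...,0]<25)
for y in(150,230): 
    w=np.where(wood[y])[0];w=w[(w>200)&(w<440)];print(y,w.min(),w.max(),(plane(ray(c,(w.min(),y),T),.004)+plane(ray(c,(w.max(),y),T),.004))/2)
for y in (220,240,260): print(y,(plane(ray(c,(x,y),T),z)-.019*s['eef_rot'][:,0]).round(4))
E
```

```text
[ 0.61651007 -0.04130317  0.10791869] [ 0.75370336  1.42085193 -0.88231057] 60.16173116862774
[187 188 186 183 184 187 185 182 187 185 185 117  16  22  19  21  16  25
  22  55  41  35  53  50  53  46]
150 258 389 [0.62491422 0.02071408 0.004     ]
230 260 385 [ 0.61939623 -0.03105447  0.004     ]
220 [ 0.6174 -0.0256  0.0854]
240 [ 0.6165 -0.0346  0.0854]
260 [ 0.6156 -0.0439  0.0854]
```

View pics/w6.png

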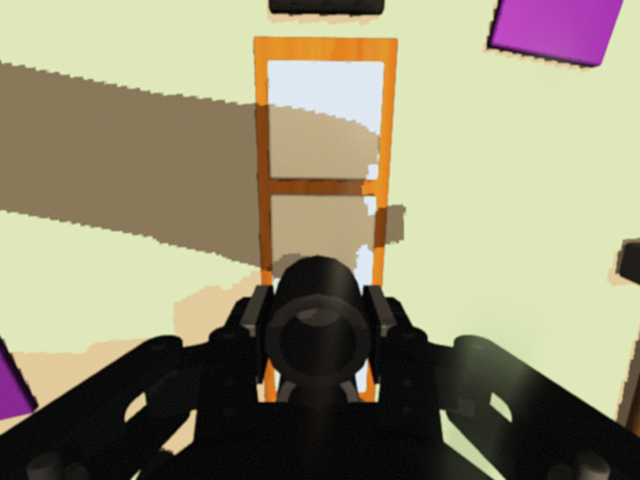

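The view shows the 38 over T2, base edge at row 256 and about 1–2 mm short in x. Nudge it and lower.

Request:
{"method": "play_rows", "body": {
  "moves": [
    [[0.02, 0.04, 0.4, 0, 0, 0], [0, 0, 0.6, 0, 0, 0], [0, 0, 0.6, 0, 0, 0], [0, 0, 0.4, 0, 0, 0], [0, 0, 0.2, 0, 0, 0], [0, 0, 0.1, 0, 0, 0], [0, 0, 0, 0, 0, 0], [0, 0, 0, 0, 0, 0]]
  ]
}}

```text
time_s: 21.4
position: [0.6187, -0.0408, 0.0405]
eef_rot: [[0.098, 0.995, 0.001], [0.995, -0.098, -0.0], [0.0, 0.001, -1.0]]
force: [-0.3, 0.3, 0.0]
opening: 0.436
grip_force: 60.2
```

Request:
{"method": "play_rows", "body": {
  "moves": [
    [[0, -0.02, 0.1, 0, 0, 0], [0, 0, 0.06, 0, 0, 0], [0, 0, 0.04, 0, 0, 0], [0, 0, 0, 0, 0, 0], [0, 0, 0, 0, 0, 0]]
  ]
}}

```text
time_s: 21.9
position: [0.6177, -0.0405, 0.0346]
eef_rot: [[0.098, 0.995, 0.0], [0.995, -0.098, 0.0], [0.001, 0.0, -1.0]]
force: [-4.2, -0.2, 7.3]
opening: 0.439
grip_force: 60.9
```

Request:
{"method": "play_rows", "body": {
  "moves": [
    [[0, 0, 0, 0, 0, 0], [0, 0, 0, 0, 0, 0], [0, 0, 0, 0, 0, 0], [0, 0, 0, 0, 0, 0], [0, 0, 0, 0, 0, 0], [0, 0, 0, 0, 0, 0], [0, 0, -0.5, 0, 0, 0], [0, 0, -0.9, 0, 0, 0], [0, 0, -0.9, 0, 0, 0], [0, 0, -0.9, 0, 0, 0], [0, 0, -0.9, 0, 0, 0], [0, 0, -0.9, 0, 0, 0]]
  ],
  "claw": 1
}}

```text
time_s: 23.1
position: [0.6176, -0.0408, 0.1862]
eef_rot: [[0.098, 0.995, 0.001], [0.995, -0.098, -0.0], [0.0, 0.001, -1.0]]
force: [-0.2, 0.4, 0.6]
opening: 1.001
grip_force: 0.0
```

Request:
{"method": "play_rows", "body": {
  "moves": [
    [[-0.79, -0.54, 0, 0, 0, 0], [-0.79, -0.54, 0, 0, 0, 0], [-0.79, -0.54, 0, 0, 0, 0], [-0.79, -0.54, 0, 0, 0, 0], [-0.79, -0.54, 0, 0, 0, 0], [-0.79, -0.54, 0, 0, 0, 0], [-0.79, -0.54, 0, 0, 0, 0], [-0.81, -0.54, 0, 0, 0, 0], [0, 0, 0.7, 0, 0, 0], [0, 0, 0.8, 0, 0, 0], [0, 0, 0.4, 0, 0, 0], [0, 0, 0, 0, 0, 0]]
  ]
}}

```text
time_s: 24.3
position: [0.4692, -0.2168, 0.126]
eef_rot: [[0.098, 0.995, -0.002], [0.995, -0.098, 0.001], [0.0, -0.003, -1.0]]
force: [0.5, 1.0, 0.5]
opening: 1.001
grip_force: 0.0
```

```bash
python3 - <<'E'
from h import *
c=snap('w7');s=c['st'];print(s['position']);T=wT(c)
print(proj(c,(.4712,-.2181,.017),T))
print([(p.round(1),b,plane(ray(c,p,T),.017).round(4)) for p,b in dark(c,260,390,150,300,60)])
E
```

```text
[ 0.46919211 -0.21678944  0.12599254]
[322.86732803 244.6974089 ]
[(array([318.3, 243.9]), (299, 220, 40, 49), array([ 0.4681, -0.2173,  0.017 ]))]
```

View pics/w7.png

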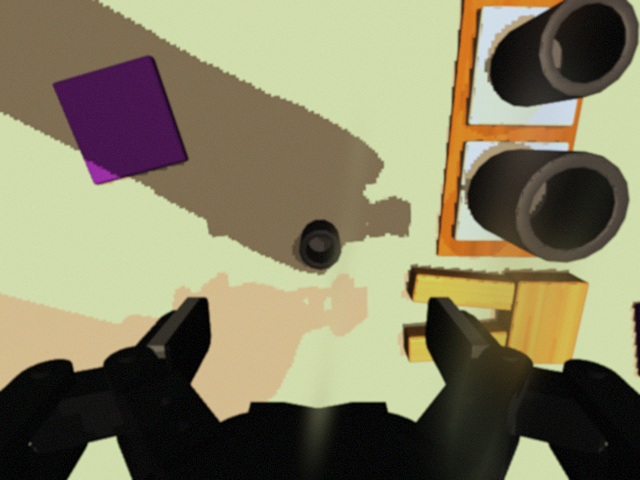

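The 28 is at (319,244), centred between the fingers, with the pin's corner at (412,267) close to the right finger. I'll narrow the opening first.

Request:
{"method": "play_rows", "body": {
  "moves": [
    [[-0.02, -0.03, 0, 0, 0, 0], [0, 0, 0, 0, 0, 0], [0, 0, 0, 0, 0, 0], [0, 0, 0.5, 0, 0, 0], [0, 0, 0.8, 0, 0, 0], [0, 0, 0.8, 0, 0, 0], [0, 0, 0.7, 0, 0, 0], [0, 0, 0.5, 0, 0, 0], [0, 0, 0.25, 0, 0, 0], [0, 0, 0, 0, 0, 0], [0, 0, 0, 0, 0, 0]]
  ],
  "claw": 0.2
}}

```text
time_s: 25.45
position: [0.4696, -0.218, 0.021]
eef_rot: [[0.098, 0.995, 0.001], [0.995, -0.098, -0.0], [-0.0, 0.001, -1.0]]
force: [-0.1, -0.3, 0.4]
opening: 0.598
grip_force: 0.0
```

Request:
{"method": "play_rows", "body": {
  "moves": [
    [[0, 0, 0, 0, 0, 0], [0, 0, 0, 0, 0, 0], [0, 0, 0, 0, 0, 0], [0, 0, 0, 0, 0, 0], [0, 0, 0, 0, 0, 0], [0, 0, 0, 0, 0, 0], [0, 0, 0, 0, 0, 0], [0, 0, 0, 0, 0, 0]]
  ],
  "claw": -1
}}

```text
time_s: 26.25
position: [0.4698, -0.218, 0.0215]
eef_rot: [[0.098, 0.995, 0.002], [0.995, -0.098, -0.0], [0.0, 0.002, -1.0]]
force: [-1.1, 1.0, 6.7]
opening: 0.31
grip_force: 58.6
```

Request:
{"method": "play_rows", "body": {
  "moves": [
    [[0, 0, -0.4, 0, 0, 0], [0, 0, -0.8, 0, 0, 0], [0, 0, -0.9, 0, 0, 0], [0, 0, -0.9, 0, 0, 0], [0, 0, -0.9, 0, 0, 0], [0.4, 0.2, 0, 0, 0, 0], [0.8, 0.39, 0, 0, 0, 0], [0.8, 0.39, 0, 0, 0, 0], [0.8, 0.39, 0, 0, 0, 0], [0.8, 0.39, 0, 0, 0, 0], [0.8, 0.39, 0, 0, 0, 0], [0.8, 0.39, 0, 0, 0, 0]]
  ]
}}

```text
time_s: 27.45
position: [0.5606, -0.0683, 0.1374]
eef_rot: [[0.098, 0.995, -0.0], [0.995, -0.098, 0.0], [0.0, -0.0, -1.0]]
force: [0.8, -0.3, -0.1]
opening: 0.311
grip_force: 59.1
```

Request:
{"method": "play_rows", "body": {
  "moves": [
    [[0.8, 0.39, 0, 0, 0, 0], [0.8, 0.39, 0, 0, 0, 0], [0.8, 0.39, 0, 0, 0, 0], [0.8, 0.39, 0, 0, 0, 0], [0.55, 0.25, 0, 0, 0, 0], [0, 0, 1, 0, 0, 0], [0, 0, 0.5, 0, 0, 0], [0, 0, 0, 0, 0, 0], [0, 0, 0, 0, 0, 0]]
  ]
}}

```text
time_s: 28.35
position: [0.625, 0.0358, 0.0925]
eef_rot: [[0.099, 0.995, -0.001], [0.995, -0.099, -0.001], [-0.001, -0.001, -1.0]]
force: [-0.3, -0.1, 0.5]
opening: 0.312
grip_force: 59.1
```

```bash
python3 - <<'E'
from h import *
c=snap('w8');s=c['st'];print(s['position'],s['force'],s['grip_force']);T=wT(c);q=c['pixels'].max(2)
z=s['position'][2]-.0215;x=319
print(q[200:330:5,x])
hsv=cv2.cvtColor(c['pixels'],cv2.COLOR_BGR2HSV);wood=(hsv[...,1]>150)&(hsv[...,0]<25)
for y in(210,230,250): 
    w=np.where(wood[y])[0];w=w[(w>200)&(w<440)]
    if len(w):print(y,w.min(),w.max(),(plane(ray(c,(w.min(),y),T),.004)+plane(ray(c,(w.max(),y),T),.004))/2)
for y in (240,260,280): print(y,(plane(ray(c,(x,y),T),z)-.014*s['eef_rot'][:,0]).round(4))
E
```

```text
[0.62496328 0.03577222 0.09254966] [-0.31039771 -0.05286073  0.49130907] 59.05834212899208
[184 192 187 191 192 191 191 191 189 189 192 191 188 148  19  25  19  21
  22  35  46  44  56  54  17  25]
210 256 391 [0.62995311 0.06233233 0.004     ]
230 256 390 [0.62843886 0.04971047 0.004     ]
250 257 388 [0.62687832 0.03670112 0.004     ]
240 [0.6255 0.0477 0.0711]
260 [0.6246 0.0385 0.0711]
280 [0.6237 0.029  0.0711]
```

View pics/w8.png

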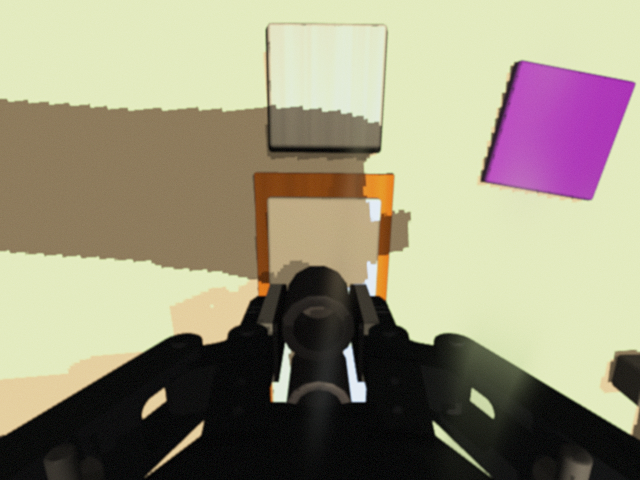

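The view shows the 28 over T3 next to the steel block (325,88). It needs about 1 mm in x and y, then lower it.

Request:
{"method": "play_rows", "body": {
  "moves": [
    [[0.03, 0.04, 0.3, 0, 0, 0], [0, 0, 0.5, 0, 0, 0], [0, 0, 0.5, 0, 0, 0], [0, 0, 0.3, 0, 0, 0], [0, 0, 0.15, 0, 0, 0], [0, 0, 0.08, 0, 0, 0], [0, 0, 0, 0, 0, 0], [0, 0, 0, 0, 0, 0]]
  ]
}}

```text
time_s: 29.2
position: [0.6269, 0.0374, 0.0378]
eef_rot: [[0.098, 0.995, 0.001], [0.995, -0.098, -0.0], [0.0, 0.001, -1.0]]
force: [-0.5, -0.3, -0.1]
opening: 0.312
grip_force: 59.1
```

Request:
{"method": "play_rows", "body": {
  "moves": [
    [[-0.01, -0.01, 0.06, 0, 0, 0], [0, 0, 0.05, 0, 0, 0], [0, 0, 0.04, 0, 0, 0], [0, 0, 0, 0, 0, 0], [0, 0, 0, 0, 0, 0]]
  ]
}}

```text
time_s: 29.7
position: [0.6263, 0.0372, 0.0336]
eef_rot: [[0.098, 0.995, 0.0], [0.995, -0.098, 0.0], [0.0, 0.0, -1.0]]
force: [-2.2, 0.1, 4.9]
opening: 0.31
grip_force: 59.7
```

Contact. Release, rise and back off towards the robot for a last look.

Request:
{"method": "play_rows", "body": {
  "moves": [
    [[0, 0, 0, 0, 0, 0], [0, 0, 0, 0, 0, 0], [0, 0, 0, 0, 0, 0], [0, 0, 0, 0, 0, 0], [0, 0, 0, 0, 0, 0], [0, 0, 0, 0, 0, 0], [0, 0, -0.5, 0, 0, 0], [0, 0, -0.9, 0, 0, 0], [0, 0, -0.9, 0, 0, 0], [0, 0, -0.9, 0, 0, 0], [0, 0, -0.9, 0, 0, 0], [0, 0, -0.9, 0, 0, 0]]
  ],
  "claw": 1
}}

```text
time_s: 30.9
position: [0.6262, 0.037, 0.1854]
eef_rot: [[0.098, 0.995, 0.001], [0.995, -0.098, 0.0], [0.0, 0.001, -1.0]]
force: [0.3, 0.2, 0.4]
opening: 1.0
grip_force: 0.0
```

Request:
{"method": "play_rows", "body": {
  "moves": [
    [[-0.3, -0.5, -0.8, 0, 0, 0], [-0.5, -0.5, -0.8, 0, 0, 0], [-0.5, -0.5, -0.8, 0, 0, 0], [-0.5, -0.5, -0.5, 0, 0, 0], [-0.5, -0.3, 0, 0, 0, 0], [0, 0, 0, 0, 0, 0], [0, 0, 0, 0, 0, 0]]
  ]
}}

```text
time_s: 31.6
position: [0.5506, -0.0245, 0.2695]
eef_rot: [[0.098, 0.995, -0.001], [0.995, -0.098, 0.001], [0.001, -0.001, -1.0]]
force: [0.0, -0.3, -0.4]
opening: 0.998
grip_force: 0.0
```

```bash
python3 - <<'E'
from h import *;import pickle
from workcell import manip
s=manip.get_state();print(s['position'],s['opening'],s['force'])
o=[]
for n,x,y in(('scene',220,185),('side',300,205)):
    c=manip.read_camera(n);pickle.dump(c,open(n+'3.pkl','wb'))
    o.append(cv2.resize(c['pixels'][y:y+130,x:x+130],None,fx=3,fy=3,interpolation=cv2.INTER_CUBIC))
cv2.imwrite('pics/fin.png',np.hstack(o))
E
```

```text
[ 0.55056221 -0.02448724  0.26947739] 0.9978397255741243 [ 0.02220147 -0.25299818 -0.44576443]
```

View pics/fin.png

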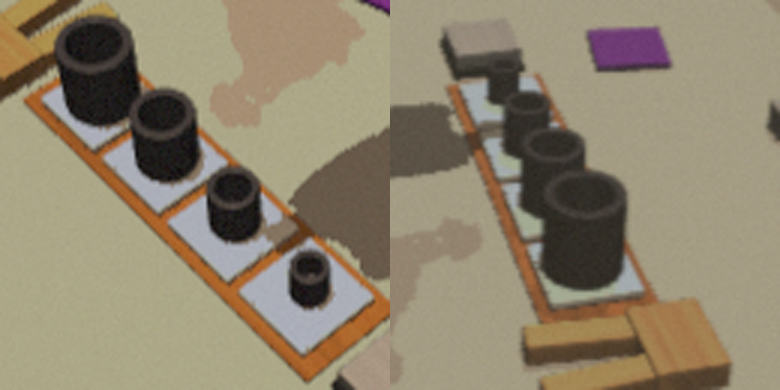

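All four stand upright in order. A numeric check of the base edges in the scene view, and of the 58 in the side view:

```bash
python3 - <<'E'
from h import *;import pickle
t=[(253.5,218.1),(274.6,238.2),(297.1,259.6),(321.6,282.7)]
c=pickle.load(open('scene3.pkl','rb'))
def f(c,p,r,t):
    P=plane(ray(c,p),.012);d=P[:2]-c['cam_to_world'][:2,3];d/=np.linalg.norm(d);return ((P[:2]+r*d-plane(ray(c,t),.012)[:2])*1e3).round(1)
for p,r,q in zip([(254.3,227),(275.3,245.7),(298.3,265.7),(323.7,287.3)],(.029,.024,.019,.014),t):print(f(c,p,r,q))
c=pickle.load(open('side3.pkl','rb'));print('side58',f(c,(365,301),.029,(364.2,293.7)))
E
```

```text
[ 0.2 -3.1]
[-1.4 -2.8]
[-3.4 -1.1]
[-5.3  1.5]
side58 [4.3 3.6]
```

Offsets are small, but the 28's x reading (-5 mm from a coarse pixel) deserves a better look from above.

Request:
{"method": "play_rows", "body": {
  "moves": [
    [[-0.6, 0.5, 0, 0, 0, 0], [-0.6, 0.5, 0, 0, 0, 0], [-0.6, 0.5, 0, 0, 0, 0], [-0.6, 0.5, 0, 0, 0, 0], [-0.5, 0.4, 0, 0, 0, 0], [0, 0, 0, 0, 0, 0], [0, 0, 0, 0, 0, 0]]
  ]
}}

```text
time_s: 32.4
position: [0.6141, -0.1178, 0.2686]
eef_rot: [[0.098, 0.995, -0.002], [0.995, -0.098, -0.0], [-0.001, -0.002, -1.0]]
force: [-0.6, 0.4, -0.8]
opening: 0.995
grip_force: 0.0
```

```bash
python3 - <<'E'
from h import *
c=snap('w9');T=wT(c);im=c['pixels'];print(c['st']['position'])
hsv=cv2.cvtColor(im,cv2.COLOR_BGR2HSV);wood=(hsv[...,1]>130)&(hsv[...,0]<25)&(hsv[...,2]>50)
row=np.array([(.6005,-.1961),(.609,-.1186),(.6175,-.0411),(.626,.0364)])
ax=np.array([.108,.994]);
for (X,Y),h,r in zip(row,(.064,.054,.044,.034),(29,24,19,14)):
    p=proj(c,(X,Y,.012+h/2),T);x,y=p.astype(int)
    D=[(q,b) for q,b in dark(c,max(x-45,0),x+45,max(y-45,0),y+45,60,100)]
    q,b=max(D,key=lambda d:d[1][2]*d[1][3]) if D else (p*np.nan,0)
    # row edges (wood outer) at the image row of tile centre
    t=proj(c,(X,Y,.004),T);w=np.where(wood[int(round(t[1]))])[0];w=w[abs(w-t[0])<60]
    m=(plane(ray(c,(w.min(),t[1]),T),.004)+plane(ray(c,(w.max(),t[1]),T),.004))/2
    C=plane(ray(c,q,T),.012+h/2)
    print('expected px',p.round(1),'blob',q.round(1),b,'cruc',C[:2].round(4),'row mid',m[:2].round(4),w.min(),w.max(),'x off mm',((C-m)[0]-.11*(C-m)[1])*1e3)
E
```

```text
[ 0.61408668 -0.11778223  0.26861358]
expected px [313.7 285.5] blob [304.3 288.4] (268, 251, 69, 73) cruc [ 0.5902 -0.1984] row mid [ 0.6009 -0.1961] 279 350 x off mm -10.459707971197364
expected px [314.4 212.1] blob [312.7 210.7] (288, 185, 49, 50) cruc [ 0.6074 -0.117 ] row mid [ 0.6098 -0.1187] 278 353 x off mm -2.5876736493394166
expected px [315.3 132. ] blob [313.3 130.7] (294, 111, 40, 40) cruc [ 0.6157 -0.0397] row mid [ 0.618  -0.0411] 276 356 x off mm -2.4356740024670547
expected px [316.2  44.4] blob [314.2  49.6] (301, 41, 28, 19) cruc [0.6237 0.0322] row mid [0.6267 0.0363] 275 359 x off mm -2.4588536121321765
```

The 48, 38 and 28 are within about 2.5 mm of the row's middle, with part of that from shadow pixels. The 58's blob here is merged with a finger, but its placing pose and both fixed views put it within a few mm. Handing in.

```bash
python3 -c "
from workcell import manip
print(manip.sign_off())"
```

```text
the job is handed in; nothing more can be done
None
```

I handed the job in at about 32 s: the four crucibles stand upright on the tiles, largest next to the bench pin and smallest next to the steel block. Most centring checks read within 3 mm of the tile middles, with a few coarse ones up to about 6 mm, and I steered clear of the jar and brush.

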